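Pry the sprung retaining ring off a recessed shaft

TASK

Take the hooked pick out of its stand and lower its toe into the gap between the shaft and the pull loop of the sprung wire ring, pressing gently until the spring-loaded thrust plate under the ring just gives; then hook the loop and pull the ring out of its shaft groove until both of its arms have snapped free. Press the plate with about 10 N and never hard, do not bend the ring's arms far open or lean the pick hard on the housing. Then hang the pick upright back in its stand and let go of it; leave the parts standing around alone.

Things in the scene. Friction and masses are not known exactly. Their poses are not given: they have to be found in the camera images.
- housing: Fixed plain aluminium housing 40 mm high with a 6 mm foot flange; an open pocket with 6 mm walls. Origin on the vertical shaft axis at bench height, z up. In its frame the pocket inside spans x -52 to +20, y -24 to +24 mm, the flange x -72 to +40, y -30 to +30 mm. The ring's pull loop lies on the -x side of the shaft; the ring is pulled off along -x.
- shaft_axis (a point): Point on the shaft axis level with the housing rim (40 mm above the bench), axes as the housing. Shaft: groove of radius 9 mm from the plate to 6.5 mm above it, then a head of radius 11 mm up to 14 mm above the plate. The pocket floor is a spring-loaded steel thrust plate 10 to 28 mm below the rim; its height differs every time and is not measured: feel for it.
- gap (a point): Housing point level with the rim, 16 mm to -x of the shaft axis, axes as the housing: the shank axis goes straight down here to the plate, toe to -x. The gap spans x -24 to -11 mm from the shaft axis (loop to shaft head), y -5 to +5 mm. Once the plate has given, raise the pick 1 to 2 mm and pull to -x: the toe goes under the loop wire, the shank pulls it.
- loop (a point): Housing point level with the rim above the ring's loop, 26 mm to -x of the shaft axis. Ring: 4 mm steel wire, lies on the plate; two sprung arms grip the groove, opening to +x. Loop: 18 mm cross wire along y, 4.5 to 8.5 mm above the plate. Ring may be turned up to 0.1 rad. Resists a pull to -x with 5 to 12 N, snaps off, free after 10 to 16 mm. To unhook move back 6 mm to +x, then up.
- ring_arm_left (a joint): Angle (rad) of the ring's left sprung arm (+y side): about 0 to -0.06 when gripping the groove, grows as it is spread (about 0.11 while passing over the shaft), about -0.16 when relaxed, free of the shaft.
- ring_arm_right (a joint): The same for the right arm (-y side).
- plate (a joint): How far the thrust plate is pressed down (m): 0 at rest, whatever its height. It yields only above about 6 N, then 4 N per mm; so 10 N move it about 1 mm, which shows that the pick is seated on it; pressed down 2.5 mm (16 N) it is damaged.
- pick_tip (a point): Lowest point of the hooked pick, on its shank axis; z up the shank to the handle. Steel shank 5 mm thick, 40 mm long from tip to handle; at the bottom a toe 5 mm wide (y) and 3 mm high points to -x and reaches 6.5 mm from the shank axis. Pick about 70 g.
- pick_handle (a point): Centre of the pick's grip, 64 mm above its tip on the shank axis, axes as pick_tip: a black block 28 mm (x) by 16 mm (y), from 40 to 86 mm above the tip. Grasp it firmly across y, level with this point or a little higher.
- stand: Fixed grey stand, foot 64 x 50 x 5 mm, above it 44 (x) x 40 mm, 50 mm high in all, slotted from the top to 5 mm above the bench. Origin at bench height below the shank's place, z up; slot x -13 to +8, y -6 to +6 mm in its frame. The pick hangs in it, handle resting on the stand's top, toe to the stand's -x, tip 10 mm above the bench.
- stand_slot (a point): Point on the top face of the stand (50 mm above the bench) where the shank axis belongs; axes as the stand. To the right (-y) of the stand, between it and the middle of the bench, stands a tall white box instrument: go round in front of it or well above it.
- valve_body_mid (a point): Bystander: die-cast part 44 x 65 x 36 mm, its middle. Leave alone.
- hose_fitting_mid (a point): Bystander: brass hose fitting 26 x 22 x 53 mm standing up, its middle. Leave alone.
- stopper_mid (a point): Bystander: black rubber stopper 39 mm wide, 42 mm high, its middle. Leave alone.
Not all that is in view belongs to the job. Of the things that look like the part that bears pick_tip, the larger one is meant.

How it is judged (in metres and radians):
On the way, in this order (a step that is already met when the one before it is completed fails the run):
1. the pick is lifted clear out of its stand (z of pick_tip in the frame of stand_slot above 0.005 m), for 0.1 s.
2. the pick's tip, in the gap before the ring's loop, presses the thrust plate until it gives by 0.3 mm (about 7 N) (value of joint plate above 0.0003 m and horizontal distance between pick_tip and gap below 0.01 m), for 0.05 s.
3. with the pick's tip inside the pocket, both ring arms have snapped free of the shaft (value of joint each of ring_arm_left, ring_arm_right below -0.11 rad and z of pick_tip in the frame of shaft_axis below -0.002 m and x of pick_tip in the frame of shaft_axis between -0.052 and 0.02 m and y of pick_tip in the frame of shaft_axis between -0.024 and 0.024 m), for 0.1 s.
At the end, for the whole second after the job is handed in: Both ring arms are relaxed, free of the shaft (each below -0.11 rad); the pick hangs upright (within 0.15 rad) in the stand's slot, its shank axis within 9 mm of its place, its tip 5 to 20 mm above the bench; the fingers touch nothing (value of joint each of ring_arm_left, ring_arm_right below -0.11 rad and distance between pick_tip and stand below 0.02 m and angle between pick_tip's own z axis and vertical below 0.15 rad and horizontal distance between pick_tip and stand_slot below 0.009 m and height (world z) of pick_tip above 0.005 m and contact force between the fingers and anything else below 0.2 N).
It fails at once if the thrust plate is pressed down by 2.5 mm (16 N) (value of joint plate above 0.0025 m).
It fails at once if an arm of the ring is overstretched beyond 0.3 rad (value of joint any of ring_arm_left, ring_arm_right above 0.3 rad).
It fails at once if the pick is pressed on the housing with more than 22 N (contact force between pick and housing above 22 N).
It fails at once if a bystander is moved by more than 20 mm (distance of any of valve_body_mid, hose_fitting_mid, stopper_mid from where it was at the start of the episode above 0.02 m).
It also fails if it takes over 48 s, if anything falls off the work surface, if the arm or the gripper's body presses on something with over 40 N, if the wrist force passes 120 N, or if a joint passes its speed limit or range.

ROBOT

A 7-joint arm with a two-finger parallel gripper is mounted at the origin on a cart in front of the work surface, level with it; the furniture and walls round the work are solid. World frame = base frame: x ahead of the robot, y to its left, z up, the work surface at z = 0. Lengths are in mm, angles in rad, forces in N, time in s.
With the tool pointing down it reaches from about 400 to 875 mm from the base axis. Payload 4.4 kg.
Tool frame: the origin (TCP) lies on the centre line of the jaws, within the pads' length; the fingertips stand 11 mm ahead of it and the grasp point (between the pads) lies 8 mm behind it (ctrl.tips_ahead is the distance from the TCP to the fingertips, in mm); z points along the fingers, y is the line along which they close (so a half turn about z gives the same grasp; the last joint's range is limited). The gripper opens to 85 mm and grips with 20 to 120 N. Pads are 22 mm wide; open, the fingers measure 114 mm over their backs; the gripper's body (76 mm by 85 mm) begins 54 mm behind the grasp point. The pads swing forward as they close: fully open they stand 13 mm farther back than shut.
Start: joints at [-0.066, 0.628, 0.038, 1.517, -0.027, 0.996, -0.02], TCP at [650.014, 0.027, 242.313] pointing down, gripper open.
Joint ranges: [-3.06, 3.06], [-0.37, 2.12], [-1.25, 1.32], [0.18, 2.47], [-1.1, 4.24], [0.23, 1.98], [-2.94, 2.94]. Speed limits (rad/s): [2.57, 2.57, 3.14, 3.14, 3.14, 3.14, 3.14].

INTERFACE

Orientations are given as [roll, pitch, yaw] about the fixed x, y, z axes, in that order (R = Rz(yaw) Ry(pitch) Rx(roll)).
In Python, from cell import ctrl, eyes, job gives the robot as it stands. The module is installed in compiled form; this text tells all that it offers.
- The arm moves only by the tool carry_out, never from a script. Its argument "moves" is a list of rows, each an object of numbers: "tx", "ty", "tz": the shift along the tool's x, y, z as a fraction of full scale; "twist": the turn about the tool's z as a fraction of full scale; "fingers": the opening, from 0 (shut) to 1 (fully open). In form: [{"tx": .., "ty": .., "tz": .., "twist": .., "fingers": ..}, ...]. A call has 1 to 12 rows; each row shifts and turns the commanded pose from where the row before left it, along the tool's axes as they then stand; what a row does not reach is not made up. Full scale, the value 1, is 0.3 m for a shift and pi rad for a turn. A row lasts 1/8 s, in which the tool goes at most 62.5 mm and 10.7 degrees, less where a joint would pass 70% of its speed; a pose out of reach is approached as far as the arm can. A call with a number of a shift or a turn outside -1 to 1 is refused whole. A call with a gripper value outside its range is refused whole. The fingers move at their own pace and stop on an object; the grip force is fixed at half the most. Time passes only in rows, so rows that do not move let the fingers close. It gives the time, the measured TCP pose, the force, the opening and the grip force at its end, in the units of the state.
- ctrl.read_state(): the state, without advancing time (a new reading comes with each control period).
- eyes.get_image(name): name is "scene" or "top"; returns a dict with "color" (480x640x3 uint8, blue, green, red), "fovy" (degrees; the focal length in pixels is half the picture's height over the tangent of half this angle, whatever the lens; pixels are square), "cx", "cy" (the principal point, pixels), "world_from_camera" (4x4, takes a point from camera to world coordinates). Camera axes: x right, y up, looking along -z (the intrinsics and any distortion apply to the point x, -y, -z); pixel columns grow to the right and rows downward; lengths in mm; the calibration is good to about 2 mm. A picture is of the moment at which its call begins. There is no depth.
- job.finish_job(): hands the job in; it is judged then, once.
The state is a dict: "clock": time; "qpos": joint angles; "qd": joint speeds; "tau": joint torques, N m; "eef_pos": TCP position; "tool_rot": TCP orientation; "force": force on the tool from outside, world axes, zero at the start; "torque": the same for the moment, N m; "width": finger opening in mm; "gripper_force": force on a finger pad.
Only numpy, scipy, OpenCV 4.12 (cv2) and the standard library are available. Lean on these libraries where they do the work, as an engineer would, in place of code of your own. Each camera call takes 0.05 s, during which the arm holds its last target. There are 200 camera calls.

## Working session

There is one attempt and no reset: what is moved stays moved. The work goes in short steps, Python scripts to look and compute and a tool call to move; the robot and the scene stay as the last step left them, time stands still between calls to the robot, and variables do not carry over. Pictures are saved under pics/ and viewed, at most 13 in all, crops included, and the job is handed in when it is done.

Besides the shell and the picture viewer there is one more tool, called after "Request:" by a JSON object that holds its "method" and its "body", one argument or row to a line. carry_out: Moves the arm, as the interface text tells. Its arguments: {"type":"object","properties":{"moves":{"type":"array","items":{"type":"object","properties":{"tx":{"type":"number","minimum":-1,"maximum":1},"ty":{"type":"number","minimum":-1,"maximum":1},"tz":{"type":"number","minimum":-1,"maximum":1},"twist":{"type":"number","minimum":-1,"maximum":1},"fingers":{"type":"number"}}}}},"required":["moves"]}

```bash
mkdir -p pics; cat > h.py <<'E'
import numpy as np, cv2
from cell import ctrl, eyes, job
def ray(im,u,v):
    f=240/np.tan(np.radians(im["fovy"])/2); T=np.array(im["world_from_camera"])
    d=T[:3,:3]@np.array([(u-im["cx"])/f,-(v-im["cy"])/f,-1]); return T[:3,3],d/np.linalg.norm(d)
def onz(im,u,v,z):
    o,d=ray(im,u,v); return o+d*(z-o[2])/d[2]
def proj(im,p):
    f=240/np.tan(np.radians(im["fovy"])/2); T=np.array(im["world_from_camera"])
    c=T[:3,:3].T@(np.array(p)-T[:3,3]); return im["cx"]+f*c[0]/-c[2], im["cy"]-f*c[1]/-c[2]
E
python3 - <<'E'
from h import *
for n in("scene","top"):
    im=eyes.get_image(n); cv2.imwrite(f"pics/{n}0.png",im["color"]); print({k:v for k,v in im.items() if k!="color"})
print(ctrl.read_state(), ctrl.tips_ahead)
E
```

```text
{'fovy': 44.059844355160905, 'cx': 314.6386683128749, 'cy': 247.51162063173257, 'world_from_camera': array([[-7.87572593e-01,  2.55199899e-01, -5.60894306e-01,
         1.38419189e+01],
       [-6.16150245e-01, -3.12245640e-01,  7.23091651e-01,
         9.01614505e+02],
       [ 9.39611446e-03,  9.15082331e-01,  4.03157589e-01,
         4.28634391e+02],
       [ 0.00000000e+00,  0.00000000e+00,  0.00000000e+00,
         1.00000000e+00]])}
{'fovy': 48.16625528293793, 'cx': 318.0621047982195, 'cy': 248.1732996824093, 'world_from_camera': array([[ 7.93181007e-03,  9.87300933e-01, -1.58663020e-01,
         3.69514336e+02],
       [-9.99846187e-01,  1.03124233e-02,  1.41865139e-02,
         2.99885417e+02],
       [ 1.56425586e-02,  1.58526091e-01,  9.87230869e-01,
         9.15852152e+02],
       [ 0.00000000e+00,  0.00000000e+00,  0.00000000e+00,
         1.00000000e+00]])}
{'clock': 0.1, 'qpos': array([-0.06582239,  0.62924804,  0.03839806,  1.51824426, -0.02698908,
        0.99630339, -0.01999853]), 'qd': array([ 8.71050555e-05, -2.33291579e-03,  1.69485677e-03, -2.08081509e-04,
        3.16013800e-04, -1.88040608e-04, -3.02945182e-04]), 'tau': array([ 3.65140630e-03, -5.64529252e+01,  1.23032581e+00, -1.93971133e+01,
        1.11524854e-02,  5.46943455e-03, -1.37002465e-05]), 'eef_pos': array([6.49470218e+02, 6.99049812e-02, 2.41491392e+02]), 'tool_rot': array([-3.13990595e+00, -2.11038685e-06,  1.57086443e+00]), 'force': array([0.0109156 , 0.42416654, 0.76527852]), 'torque': array([ 0.04240199, -0.02828215, -0.02301295]), 'gripper_force': 0.0, 'width': 85.57048658327996} 11.0
```

View pics/scene0.png

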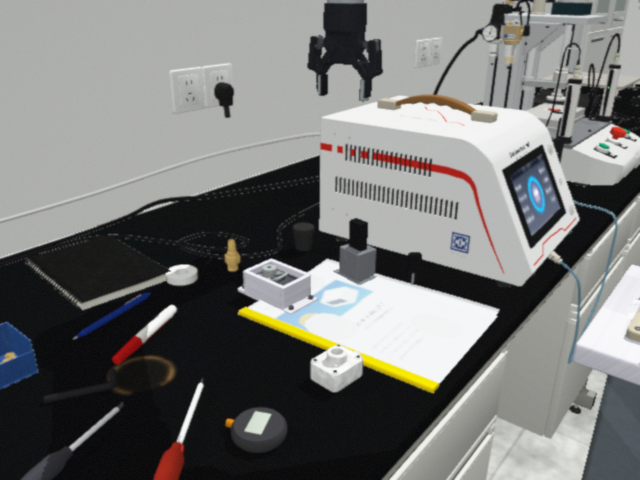

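View pics/top0.png

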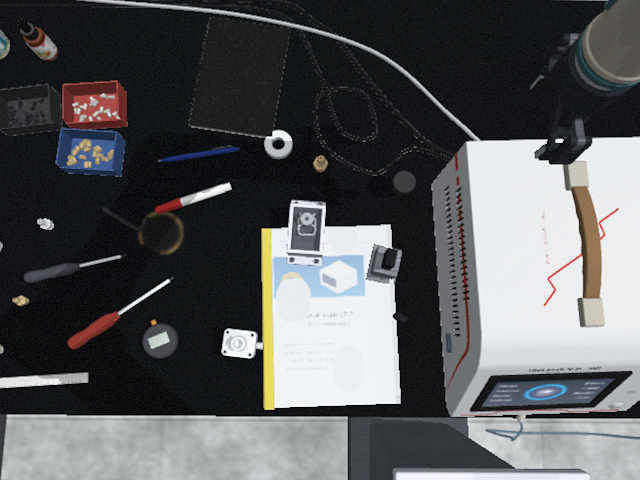

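The pick candidates are the black handle in the grey stand (scene 357,235; top 388,258) and a small dark upright item (scene 414,262; top 401,316). The description says the larger one, in the stand. The housing is at top (306,232) and scene (278,283). I'll check both in one close crop.

```bash
python3 - <<'E'
from h import *
t=cv2.imread("pics/top0.png"); s=cv2.imread("pics/scene0.png")
a=cv2.resize(t[190:340,270:420],(600,600),interpolation=cv2.INTER_CUBIC)
cv2.imwrite("pics/topc.png",a)
b=cv2.resize(s[205:325,230:430],(800,480),interpolation=cv2.INTER_CUBIC)
cv2.imwrite("pics/scc.png",b)
T=eyes.get_image("top");S=eyes.get_image("scene")
def tri(pt,ps):
    o1,d1=ray(T,*pt);o2,d2=ray(S,*ps)
    A=np.array([d1,-d2]).T; k=np.linalg.lstsq(A,o2-o1,rcond=None)[0]
    p=o1+d1*k[0];q=o2+d2*k[1]; return ((p+q)/2).round(),np.linalg.norm(p-q).round(1)
print("box back-left top",tri((468,142),(321,117)))
print("front-left handle end",tri((592,312),(480,115)), tri((576,175),(388,103)))
print("box front bottom left",onz(T,448,413,0),"left bottom back",onz(T,434,185,0))
for z in(0,60,240,300): print(z,onz(T,470,370,z))
E
```

```text
box back-left top (array([631.,  89., 223.]), np.float64(4.4))
front-left handle end (array([405., -56., 235.]), np.float64(9.2)) (array([583., -50., 234.]), np.float64(4.3))
box front bottom left [243.07671246  69.78652015   0.        ] left bottom back [631.90881927  82.72783479   0.        ]
0 [312.79121575  30.68959446   0.        ]
60 [316.50730377  48.32535514  60.        ]
240 [327.65556782 101.23263719 240.        ]
300 [331.37165584 118.86839787 300.        ]
```

View pics/topc.png

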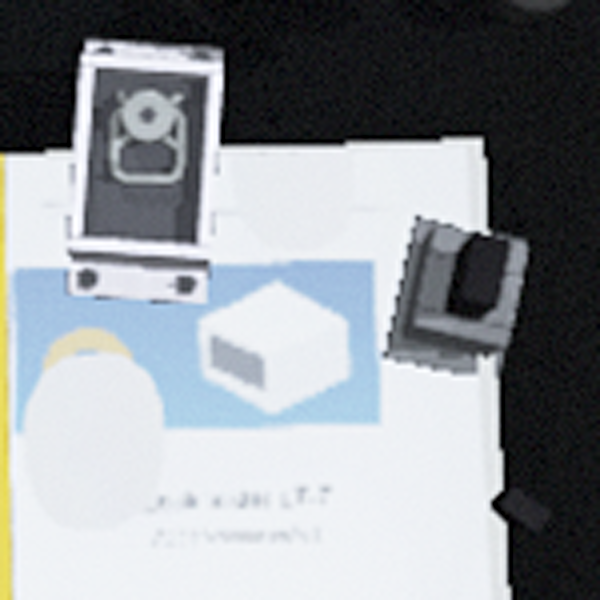

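View pics/scc.png

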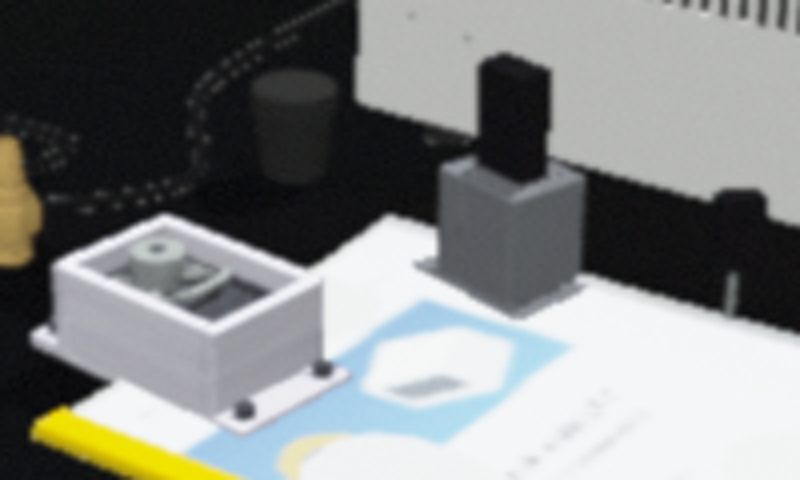

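The crops show the housing open with its loop and longer flange towards image-bottom, i.e. -x (top crop 148,115 shaft; 148,180 loop). The black pick handle sits on the grey stand (top crop 488,270), clearly larger than the dark item at (522,508), so the choice is confirmed. Now the positions.

```bash
python3 - <<'E'
from h import *
T=eyes.get_image("top");S=eyes.get_image("scene")
t=lambda u,v,z:onz(T,270+u/4-.375,190+v/4-.375,z)[:2].round(1)
s=lambda u,v,z:onz(S,230+u/4-.375,205+v/4-.375,z)[:2].round(1)
print("rim top TL TR BR BL",t(87,47,40),t(222,50,40),t(210,248,40),t(70,242,40))
print("pocket top",t(100,67,40),t(211,71,40),t(198,245,40),t(83,236,40))
print("rim scene ++,+-,--,-+",s(52,265,40),s(165,215,40),s(322,282,40),s(212,330,40))
print("shaft z26,40",t(148,115,26),t(148,115,40)); print("shaft scene",s(157,250,26),s(157,250,40))
print("loop top",t(148,178,20),t(148,178,35))
print("flange -x corners",t(70,296,6),t(207,303,6))
print("stand top",t(430,220,50),t(527,238,50),t(503,350,50),t(415,328,50))
print("stand scene L,B,R,F",s(438,175,50),s(500,150,50),s(585,178,50),s(525,205,50))
print("handle top face, top", t(472,234,96),t(510,238,96),t(497,312,96),t(455,308,96))
print("handle scene",s(480,65,96),s(500,53,96),s(550,68,96),s(530,78,96))
g=T["color"][240:290,365:412].max(2); m=(g<45).astype(np.uint8)
n,l,st,c=cv2.connectedComponentsWithStats(m)
for i in range(1,n): 
    if st[i,4]>60:
        pts=np.argwhere(l==i)[:,::-1].astype(np.float32); print(st[i],cv2.minAreaRect(pts))
E
```

```text
rim top TL TR BR BL [589.2 332.6] [588.5 276.1] [504.6 280.5] [506.5 338.3]
pocket top [580.6 327.1] [579.5 280.6] [505.8 285.5] [509. 333.]
rim scene ++,+-,--,-+ [584.4 340.3] [581.5 280.8] [497.6 288. ] [504.1 342.2]
shaft z26,40 [563.4 306.9] [560.4 306.8]
shaft scene [582.6 284.7] [562.8 306.1]
loop top [537.4 306.6] [534.6 306.5]
flange -x corners [488.5 339.4] [486.  280.9]
stand top [515.6 190.7] [508.5 151. ] [462.4 161.6] [471.  197.3]
stand scene L,B,R,F [508.6 200.7] [503.8 164.5] [461.9 166.3] [465.9 202.6]
handle top face, top [502.5 180.3] [501.1 165.6] [472.1 171. ] [473.5 187.2]
handle scene [497.7 189.9] [499.1 174.2] [474.9 175.3] [475.  189.1]
[ 27   0  20  50 717] ((36.5, 24.5), (49.0, 19.0), 90.0)
[ 17   8  15  22 221] ((23.75294303894043, 18.611766815185547), (11.71424674987793, 20.825326919555664), 12.528807640075684)
```

Request:
{"method": "carry_out", "body": {
  "moves": [
    {"tz": -0.15,"fingers": 1},
    {"tz": -0.15,"fingers": 1},
    {"tx": 0.15,"fingers": 1},
    {"tx": 0.15,"fingers": 1},
    {"tx": 0.15,"fingers": 1},
    {"tx": 0.15,"fingers": 1},
    {"ty": -0.135,"fingers": 1},
    {"ty": -0.135,"fingers": 1},
    {"ty": -0.135,"fingers": 1},
    {"ty": -0.135,"fingers": 1},
    {"fingers": 1}
  ]
}}

```text
validation failed for argument at $.mo...
```

Request:
{"method": "carry_out", "body": {
  "moves": [
    {"twist": 0.05,"fingers": 1},
    {"twist": 0.05,"fingers": 1},
    {"twist": 0.05,"fingers": 1},
    {"twist": 0.05,"fingers": 1},
    {"twist": 0.05,"fingers": 1},
    {"twist": 0.05,"fingers": 1},
    {"twist": 0.05,"fingers": 1},
    {"twist": 0.05,"fingers": 1},
    {"twist": 0.05,"fingers": 1},
    {"twist": 0.05,"fingers": 1},
    {"twist": 0.05,"fingers": 1},
    {"fingers": 1}
  ]
}}

```text
validation failed for argument at $.mo...
```

Request:
{"method": "carry_out", "body": {
  "moves": [
    {"tx": 0,"ty": 0,"tz": -0.15,"twist": 0,"fingers": 1}
  ]
}}

```text
clock: 0.42
eef_pos: [647.5, 0.1, 284.1]
tool_rot: [-3.133, 0.0, 1.571]
force: [1.5, -0.6, 0.5]
width: 85.4
gripper_force: 0.0
```

All fields are required.

Request:
{"method": "carry_out", "body": {
  "moves": [
    {"tx": 0,"ty": 0,"tz": -0.15,"twist": 0,"fingers": 1},
    {"tx": 0.15,"ty": 0,"tz": 0,"twist": 0,"fingers": 1},
    {"tx": 0.15,"ty": 0,"tz": 0,"twist": 0,"fingers": 1},
    {"tx": 0.15,"ty": 0,"tz": 0,"twist": 0,"fingers": 1},
    {"tx": 0.15,"ty": 0,"tz": 0,"twist": 0,"fingers": 1},
    {"tx": 0,"ty": -0.135,"tz": 0,"twist": 0,"fingers": 1},
    {"tx": 0,"ty": -0.135,"tz": 0,"twist": 0,"fingers": 1},
    {"tx": 0,"ty": -0.135,"tz": 0,"twist": 0,"fingers": 1},
    {"tx": 0,"ty": -0.135,"tz": 0,"twist": 0,"fingers": 1},
    {"tx": 0,"ty": 0,"tz": 0,"twist": 0,"fingers": 1}
  ]
}}

```text
clock: 1.68
eef_pos: [485.3, 180.3, 332.8]
tool_rot: [-3.14, -0.0, 1.573]
force: [1.1, 0.3, 0.0]
width: 85.6
gripper_force: 0.0
```

Request:
{"method": "carry_out", "body": {
  "moves": [
    {"tx": 0,"ty": 0,"tz": 0,"twist": 0.05,"fingers": 1},
    {"tx": 0,"ty": 0,"tz": 0,"twist": 0.05,"fingers": 1},
    {"tx": 0,"ty": 0,"tz": 0,"twist": 0.05,"fingers": 1},
    {"tx": 0,"ty": 0,"tz": 0,"twist": 0.05,"fingers": 1},
    {"tx": 0,"ty": 0,"tz": 0,"twist": 0.05,"fingers": 1},
    {"tx": 0,"ty": 0,"tz": 0,"twist": 0.05,"fingers": 1},
    {"tx": 0,"ty": 0,"tz": 0,"twist": 0.05,"fingers": 1},
    {"tx": 0,"ty": 0,"tz": 0,"twist": 0.05,"fingers": 1},
    {"tx": 0,"ty": 0,"tz": 0,"twist": 0.05,"fingers": 1},
    {"tx": 0,"ty": 0,"tz": 0,"twist": 0.05,"fingers": 1},
    {"tx": 0,"ty": 0,"tz": 0,"twist": 0.05,"fingers": 1},
    {"tx": 0,"ty": 0,"tz": 0,"twist": 0,"fingers": 1}
  ]
}}

```text
clock: 3.18
eef_pos: [488.9, 180.0, 332.3]
tool_rot: [3.141, -0.001, -0.156]
force: [0.6, 0.0, 0.9]
width: 85.5
gripper_force: 0.0
```

Request:
{"method": "carry_out", "body": {
  "moves": [
    {"tx": 0,"ty": 0,"tz": 0.15,"twist": 0,"fingers": 1},
    {"tx": 0,"ty": 0,"tz": 0.15,"twist": 0,"fingers": 1},
    {"tx": 0,"ty": 0,"tz": 0.15,"twist": 0,"fingers": 1},
    {"tx": 0,"ty": 0,"tz": 0.15,"twist": 0,"fingers": 1},
    {"tx": 0,"ty": 0,"tz": 0.12,"twist": 0,"fingers": 1},
    {"tx": 0,"ty": 0,"tz": 0,"twist": 0,"fingers": 1}
  ]
}}

```text
clock: 3.92
eef_pos: [486.8, 179.4, 114.2]
tool_rot: [3.139, 0.004, -0.155]
force: [-0.1, -0.7, -0.2]
width: 85.1
gripper_force: 0.0
```

```bash
python3 - <<'E'
from h import *
T=eyes.get_image("top");S=eyes.get_image("scene")
a=cv2.resize(T["color"][210:310,330:430],(400,400),interpolation=cv2.INTER_CUBIC)
b=cv2.resize(S["color"][160:285,300:425],(400,400),interpolation=cv2.INTER_CUBIC)
cv2.imwrite("pics/g1.png",np.hstack([a,b]))
E
```

```text
(no output)
```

View pics/g1.png

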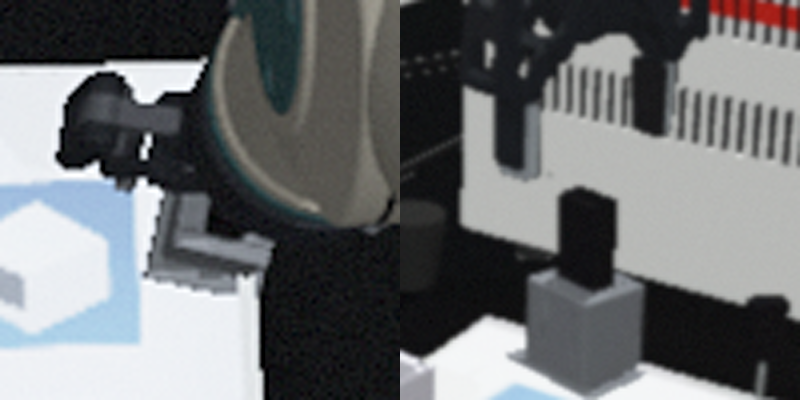

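The scene half shows the fingers at (515,130) and (650,100), straddling the handle at (587,235). I'll go down and grip.

Request:
{"method": "carry_out", "body": {
  "moves": [
    {"tx": 0,"ty": 0,"tz": 0.07,"twist": 0,"fingers": 1},
    {"tx": 0,"ty": 0,"tz": 0.07,"twist": 0,"fingers": 1},
    {"tx": 0,"ty": 0,"tz": 0,"twist": 0,"fingers": 0.5},
    {"tx": 0,"ty": 0,"tz": 0,"twist": 0,"fingers": 0},
    {"tx": 0,"ty": 0,"tz": 0,"twist": 0,"fingers": 0},
    {"tx": 0,"ty": 0,"tz": 0,"twist": 0,"fingers": 0},
    {"tx": 0,"ty": 0,"tz": 0,"twist": 0,"fingers": 0},
    {"tx": 0,"ty": 0,"tz": 0,"twist": 0,"fingers": 0},
    {"tx": 0,"ty": 0,"tz": 0,"twist": 0,"fingers": 0}
  ]
}}

```text
clock: 5.15
eef_pos: [488.5, 179.7, 75.2]
tool_rot: [-3.141, -0.001, -0.158]
force: [-0.9, -0.7, 6.5]
width: 15.4
gripper_force: 58.4
```

Request:
{"method": "carry_out", "body": {
  "moves": [
    {"tx": 0,"ty": 0,"tz": -0.05,"twist": 0,"fingers": 0},
    {"tx": 0,"ty": 0,"tz": -0.08,"twist": 0,"fingers": 0},
    {"tx": 0,"ty": 0,"tz": -0.1,"twist": 0,"fingers": 0},
    {"tx": 0,"ty": 0,"tz": -0.1,"twist": 0,"fingers": 0},
    {"tx": 0,"ty": 0,"tz": 0,"twist": 0,"fingers": 0},
    {"tx": 0,"ty": 0,"tz": 0,"twist": 0,"fingers": 0}
  ]
}}

```text
clock: 5.9
eef_pos: [487.4, 180.2, 173.2]
tool_rot: [-3.142, 0.001, -0.157]
force: [-1.2, 0.0, -1.1]
width: 14.7
gripper_force: 58.4
```

```bash
python3 - <<'E'
from h import *
T=eyes.get_image("top");S=eyes.get_image("scene")
s=ctrl.read_state(); print(s["eef_pos"],s["tool_rot"],s["force"])
p=np.array(s["eef_pos"])-[0,0,65]; print(proj(S,p),proj(T,p))
u,v=map(int,proj(S,p))
b=cv2.resize(S["color"][v-70:v+30,u-50:u+50],(400,400),interpolation=cv2.INTER_CUBIC)
u,v=map(int,proj(T,p))
a=cv2.resize(T["color"][v-40:v+60,u-60:u+40],(400,400),interpolation=cv2.INTER_CUBIC)
cv2.imwrite("pics/g2.png",np.hstack([a,b]))
E
```

```text
[487.20096124 179.93180515 172.46448981] [ 3.14068405e+00  1.77333469e-03 -1.56969268e-01] [ 0.00957443 -0.09640522 -0.3933305 ]
(np.float64(359.17536018577454), np.float64(213.71149943361416)) (np.float64(389.06385669821634), np.float64(256.83038387907715))
```

View pics/g2.png

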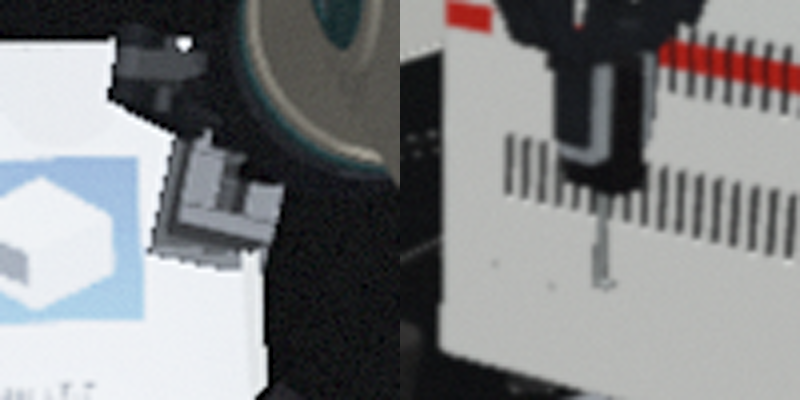

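The scene half shows the pick upright with its tip at about (359,214), as predicted. The toe points right, i.e. world -x. Next I go over the gap.

Request:
{"method": "carry_out", "body": {
  "moves": [
    {"tx": 0.031,"ty": -0.113,"tz": 0,"twist": 0,"fingers": 0},
    {"tx": 0.031,"ty": -0.113,"tz": 0,"twist": 0,"fingers": 0},
    {"tx": 0.031,"ty": -0.113,"tz": 0,"twist": 0,"fingers": 0},
    {"tx": 0.03,"ty": -0.114,"tz": 0,"twist": 0,"fingers": 0},
    {"tx": 0,"ty": 0,"tz": 0.07,"twist": -0.029,"fingers": 0},
    {"tx": 0,"ty": 0,"tz": 0.1,"twist": 0,"fingers": 0},
    {"tx": 0,"ty": 0,"tz": 0,"twist": 0,"fingers": 0},
    {"tx": 0,"ty": 0,"tz": 0,"twist": 0,"fingers": 0}
  ]
}}

```text
clock: 7.0
eef_pos: [546.1, 308.3, 122.5]
tool_rot: [3.141, -0.0, -0.067]
force: [0.8, 1.0, -0.7]
width: 15.7
gripper_force: 58.4
```

```bash
python3 - <<'E'
from h import *
T=eyes.get_image("top");S=eyes.get_image("scene")
s=ctrl.read_state(); print(s["eef_pos"],s["tool_rot"],s["force"],s["qpos"])
p=np.array(s["eef_pos"])-[0,0,65]; print(proj(S,p),proj(T,p))
b=cv2.resize(S["color"][210:310,230:330],(400,400),interpolation=cv2.INTER_CUBIC)
a=cv2.resize(T["color"][180:280,260:360],(400,400),interpolation=cv2.INTER_CUBIC)
cv2.imwrite("pics/g3.png",np.hstack([a,b]))
E
```

```text
[546.54059818 308.63878686 123.38714417] [-3.14066678e+00 -1.65006937e-03 -6.62936824e-02] [ 0.62940381 -0.18841563 -0.55092779] [-0.73857911  0.75790945  0.3005459   1.69466834 -0.30849627  0.73392919
 -1.92229886]
(np.float64(275.63776570329674), np.float64(259.4901079371012)) (np.float64(305.3144651814593), np.float64(224.2645197649943))
```

View pics/g3.png

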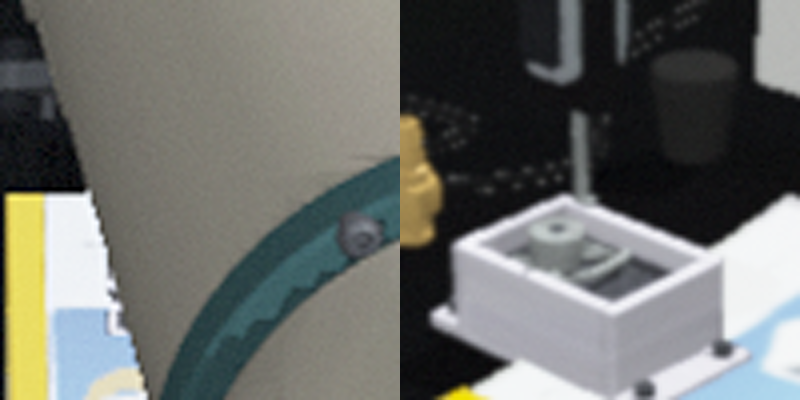

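Scene half: the tip is at pixel (275.8,260), and TCP-65 mm predicts (275.6,259.5), so the scene camera agrees with the arm. I'll take one zoom to refine the rim in that view.

```bash
python3 - <<'E'
from h import *
S=eyes.get_image("scene")
b=cv2.resize(S["color"][254:296,236:316],(800,420),interpolation=cv2.INTER_CUBIC)
cv2.imwrite("pics/g4.png",b)
E
```

```text
(no output)
```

View pics/g4.png

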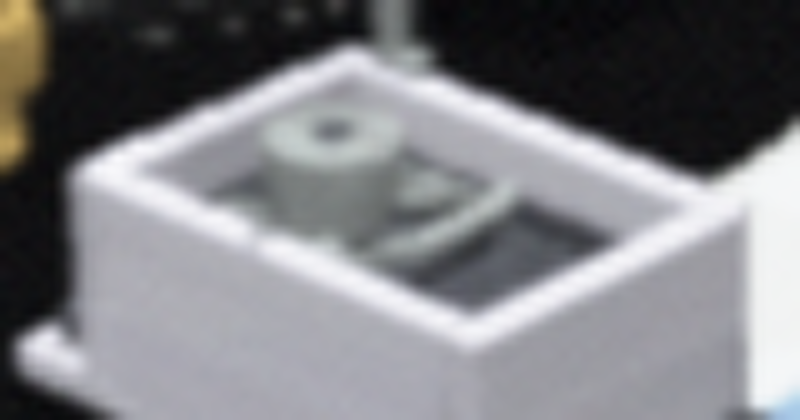

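The zoom shows rim outer corners at (75,172), (350,48), (745,207) and (470,345), the shaft head at (335,130), and the loop wire from (385,250) to (515,185).

```bash
python3 - <<'E'
from h import *
S=eyes.get_image("scene")
s=lambda u,v,z:onz(S,236+u/10-.45,254+v/10-.45,z)[:2].round(1)
o=[s(75,172,40),s(350,48,40),s(745,207,40),s(470,345,40)]; i=[s(140,172,40),s(352,82,40),s(685,208,40),s(470,315,40)]
print(o,np.mean(o,0)); print(i,np.mean(i,0))
for z in(30,36,40): print("shaft",z,s(335,130,z), "loop",z-5.5,s(450,222,z-5.5),s(385,250,z-5.5),s(515,185,z-5.5))
print("tip58",s(395,65,58)," toe",s(425,55,60))
E
```

```text
[array([584.2, 339.6]), array([581.9, 281. ]), array([499.5, 285.9]), array([502.4, 344.4])] [542.    312.725]
[array([576.7, 333.5]), array([573.4, 290.1]), array([506.2, 291.7]), array([508.4, 337.5])] [541.175 313.2  ]
shaft 30 [578.1 289.1] loop 24.5 [550.6 293.7] [552. 307.] [551.2 277.7]
shaft 36 [569.6 298.3] loop 30.5 [542.6 302.7] [544.  315.8] [543.2 287. ]
shaft 40 [563.9 304.5] loop 34.5 [537.3 308.7] [538.6 321.7] [537.9 293.2]
tip58 [546.5 310. ]  toe [542.5 307.8]
```

Request:
{"method": "carry_out", "body": {
  "moves": [
    {"tx": -0.01,"ty": -0.007,"tz": 0,"twist": 0,"fingers": 0},
    {"tx": 0,"ty": 0,"tz": 0.024,"twist": 0,"fingers": 0},
    {"tx": 0,"ty": 0,"tz": 0.024,"twist": 0,"fingers": 0},
    {"tx": 0,"ty": 0,"tz": 0,"twist": 0,"fingers": 0},
    {"tx": 0,"ty": 0,"tz": 0,"twist": 0,"fingers": 0}
  ]
}}

```text
clock: 7.82
eef_pos: [542.9, 310.6, 107.8]
tool_rot: [3.141, 0.0, -0.066]
force: [0.6, 0.4, -0.9]
width: 14.9
gripper_force: 58.4
```

```bash
python3 - <<'E'
from h import *
S=eyes.get_image("scene")
for _ in range(3):
    s=ctrl.read_state(); print(s["eef_pos"],s["force"]); eyes.get_image("top")
b=cv2.resize(S["color"][234:296,236:316],(774,600),interpolation=cv2.INTER_CUBIC)
cv2.imwrite("pics/g5.png",b)
E
```

```text
[543.05449622 310.71597969 107.94063069] [ 0.37314393 -0.21616469 -1.39236586]
[543.08503863 310.77809222 108.01367882] [-0.18010416 -0.04181684 -0.60850467]
[543.04656711 310.78382929 108.0755896 ] [-0.66766854  0.16975259 -0.39550755]
```

View pics/g5.png

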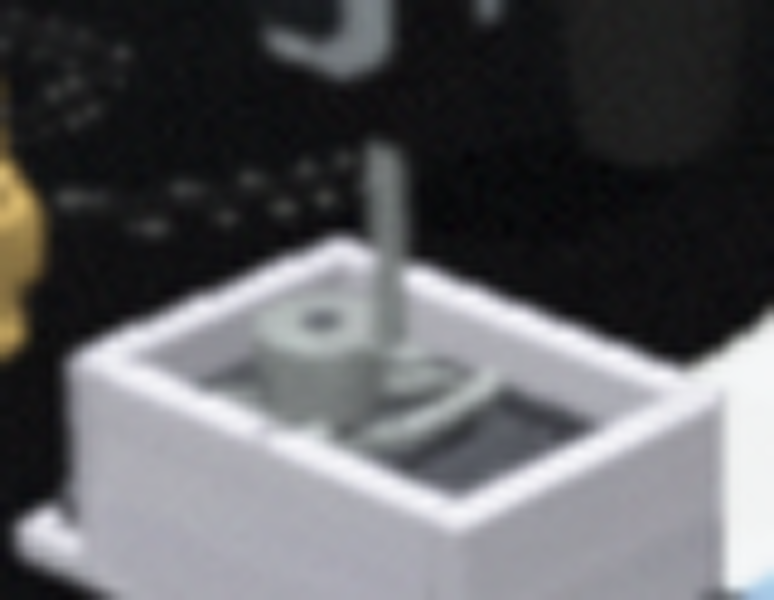

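The tip is at (390,345), above the gap between the shaft head (318,320) and the loop wire (418,415). It sits about 1 mm too far to the loop side, so I'll correct that and go down.

Request:
{"method": "carry_out", "body": {
  "moves": [
    {"tx": 0.003,"ty": -0.002,"tz": 0,"twist": 0,"fingers": 0},
    {"tx": 0,"ty": 0,"tz": 0.01,"twist": 0,"fingers": 0},
    {"tx": 0,"ty": 0,"tz": 0.01,"twist": 0,"fingers": 0},
    {"tx": 0,"ty": 0,"tz": 0,"twist": 0,"fingers": 0},
    {"tx": 0,"ty": 0,"tz": 0,"twist": 0,"fingers": 0}
  ]
}}

```text
clock: 8.65
eef_pos: [543.8, 311.3, 101.9]
tool_rot: [3.142, -0.0, -0.066]
force: [0.4, 0.0, -1.2]
width: 15.5
gripper_force: 58.4
```

Request:
{"method": "carry_out", "body": {
  "moves": [
    {"tx": 0,"ty": 0,"tz": 0.007,"twist": 0,"fingers": 0},
    {"tx": 0,"ty": 0,"tz": 0,"twist": 0,"fingers": 0},
    {"tx": 0,"ty": 0,"tz": 0,"twist": 0,"fingers": 0}
  ]
}}

```text
clock: 9.02
eef_pos: [543.8, 311.3, 99.8]
tool_rot: [-3.142, -0.0, -0.066]
force: [-0.8, 0.5, -0.6]
width: 15.0
gripper_force: 58.4
```

Request:
{"method": "carry_out", "body": {
  "moves": [
    {"tx": 0,"ty": 0,"tz": 0.005,"twist": 0,"fingers": 0},
    {"tx": 0,"ty": 0,"tz": 0,"twist": 0,"fingers": 0},
    {"tx": 0,"ty": 0,"tz": 0,"twist": 0,"fingers": 0}
  ]
}}

```text
clock: 9.4
eef_pos: [543.8, 311.3, 98.3]
tool_rot: [-3.142, 0.0, -0.066]
force: [-0.3, -0.3, -0.5]
width: 15.2
gripper_force: 58.4
```

Tip at about 33 mm and free. On in 1–1.5 mm steps.

Request:
{"method": "carry_out", "body": {
  "moves": [
    {"tx": 0,"ty": 0,"tz": 0.005,"twist": 0,"fingers": 0},
    {"tx": 0,"ty": 0,"tz": 0,"twist": 0,"fingers": 0},
    {"tx": 0,"ty": 0,"tz": 0,"twist": 0,"fingers": 0}
  ]
}}

```text
clock: 9.78
eef_pos: [543.8, 311.3, 96.8]
tool_rot: [-3.142, 0.0, -0.066]
force: [-0.4, -0.4, -0.5]
width: 15.4
gripper_force: 58.4
```

Request:
{"method": "carry_out", "body": {
  "moves": [
    {"tx": 0,"ty": 0,"tz": 0.004,"twist": 0,"fingers": 0},
    {"tx": 0,"ty": 0,"tz": 0,"twist": 0,"fingers": 0},
    {"tx": 0,"ty": 0,"tz": 0,"twist": 0,"fingers": 0}
  ]
}}

```text
clock: 10.15
eef_pos: [543.8, 311.3, 95.6]
tool_rot: [-3.142, -0.0, -0.066]
force: [0.5, -0.2, 0.1]
width: 15.0
gripper_force: 58.4
```

Request:
{"method": "carry_out", "body": {
  "moves": [
    {"tx": 0,"ty": 0,"tz": 0.004,"twist": 0,"fingers": 0},
    {"tx": 0,"ty": 0,"tz": 0,"twist": 0,"fingers": 0},
    {"tx": 0,"ty": 0,"tz": 0,"twist": 0,"fingers": 0}
  ]
}}

```text
clock: 10.52
eef_pos: [544.0, 311.3, 94.8]
tool_rot: [-3.141, -0.0, -0.066]
force: [-0.3, -0.7, 2.5]
width: 15.1
gripper_force: 58.9
```

Request:
{"method": "carry_out", "body": {
  "moves": [
    {"tx": 0,"ty": 0,"tz": 0.003,"twist": 0,"fingers": 0},
    {"tx": 0,"ty": 0,"tz": 0,"twist": 0,"fingers": 0},
    {"tx": 0,"ty": 0,"tz": 0,"twist": 0,"fingers": 0}
  ]
}}

```text
clock: 10.9
eef_pos: [544.0, 311.4, 94.1]
tool_rot: [-3.141, -0.0, -0.066]
force: [0.0, -1.0, 6.0]
width: 14.8
gripper_force: 59.3
```

Request:
{"method": "carry_out", "body": {
  "moves": [
    {"tx": 0,"ty": 0,"tz": 0.003,"twist": 0,"fingers": 0},
    {"tx": 0,"ty": 0,"tz": 0,"twist": 0,"fingers": 0},
    {"tx": 0,"ty": 0,"tz": 0,"twist": 0,"fingers": 0}
  ]
}}

```text
clock: 11.28
eef_pos: [544.1, 311.4, 93.5]
tool_rot: [-3.141, -0.0, -0.066]
force: [-1.6, -0.8, 8.4]
width: 15.1
gripper_force: 59.7
```

Request:
{"method": "carry_out", "body": {
  "moves": [
    {"tx": 0,"ty": 0,"tz": 0.002,"twist": 0,"fingers": 0},
    {"tx": 0,"ty": 0,"tz": 0,"twist": 0,"fingers": 0},
    {"tx": 0,"ty": 0,"tz": 0,"twist": 0,"fingers": 0}
  ]
}}

```text
clock: 11.65
eef_pos: [544.1, 311.4, 93.1]
tool_rot: [-3.141, -0.001, -0.066]
force: [-1.9, -0.9, 8.8]
width: 14.9
gripper_force: 59.8
```

The plate gives: the force rises only slowly now, about 9 N. I raise the tip about 1 mm off the plate and pull to -x.

Request:
{"method": "carry_out", "body": {
  "moves": [
    {"tx": 0,"ty": 0,"tz": -0.007,"twist": 0,"fingers": 0},
    {"tx": 0,"ty": 0,"tz": -0.007,"twist": 0,"fingers": 0},
    {"tx": 0,"ty": 0,"tz": 0,"twist": 0,"fingers": 0},
    {"tx": -0.007,"ty": 0,"tz": 0,"twist": 0,"fingers": 0},
    {"tx": -0.007,"ty": 0,"tz": 0,"twist": 0,"fingers": 0},
    {"tx": 0,"ty": 0,"tz": 0,"twist": 0,"fingers": 0},
    {"tx": 0,"ty": 0,"tz": 0,"twist": 0,"fingers": 0}
  ]
}}

```text
clock: 12.52
eef_pos: [539.6, 311.6, 96.2]
tool_rot: [-3.142, -0.0, -0.066]
force: [0.6, 0.4, -1.7]
width: 15.1
gripper_force: 58.5
```

Request:
{"method": "carry_out", "body": {
  "moves": [
    {"tx": -0.007,"ty": 0,"tz": 0,"twist": 0,"fingers": 0},
    {"tx": 0,"ty": 0,"tz": 0,"twist": 0,"fingers": 0},
    {"tx": 0,"ty": 0,"tz": 0,"twist": 0,"fingers": 0}
  ]
}}

```text
clock: 12.9
eef_pos: [537.6, 311.7, 96.3]
tool_rot: [-3.142, -0.0, -0.066]
force: [1.1, -0.2, -1.4]
width: 15.1
gripper_force: 58.5
```

Request:
{"method": "carry_out", "body": {
  "moves": [
    {"tx": -0.007,"ty": 0,"tz": 0,"twist": 0,"fingers": 0},
    {"tx": -0.007,"ty": 0,"tz": 0,"twist": 0,"fingers": 0},
    {"tx": 0,"ty": 0,"tz": 0,"twist": 0,"fingers": 0}
  ]
}}

```text
clock: 13.28
eef_pos: [536.0, 312.1, 97.0]
tool_rot: [-3.14, -0.006, -0.067]
force: [5.1, -1.2, -2.4]
width: 15.2
gripper_force: 58.4
```

Request:
{"method": "carry_out", "body": {
  "moves": [
    {"tx": -0.007,"ty": 0,"tz": 0,"twist": 0,"fingers": 0},
    {"tx": -0.007,"ty": 0,"tz": 0,"twist": 0,"fingers": 0},
    {"tx": 0,"ty": 0,"tz": 0,"twist": 0,"fingers": 0}
  ]
}}

```text
clock: 13.65
eef_pos: [533.3, 311.8, 97.3]
tool_rot: [-3.14, -0.008, -0.067]
force: [8.2, -1.5, -3.3]
width: 15.2
gripper_force: 58.5
```

Request:
{"method": "carry_out", "body": {
  "moves": [
    {"tx": -0.007,"ty": 0,"tz": 0,"twist": 0,"fingers": 0},
    {"tx": -0.007,"ty": 0,"tz": 0,"twist": 0,"fingers": 0},
    {"tx": 0,"ty": 0,"tz": 0,"twist": 0,"fingers": 0}
  ]
}}

```text
clock: 14.02
eef_pos: [529.8, 311.8, 97.5]
tool_rot: [-3.14, -0.01, -0.068]
force: [7.1, -2.0, -2.3]
width: 15.3
gripper_force: 58.9
```

Request:
{"method": "carry_out", "body": {
  "moves": [
    {"tx": -0.007,"ty": 0,"tz": 0,"twist": 0,"fingers": 0},
    {"tx": -0.007,"ty": 0,"tz": 0,"twist": 0,"fingers": 0},
    {"tx": 0,"ty": 0,"tz": 0,"twist": 0,"fingers": 0}
  ]
}}

```text
clock: 14.4
eef_pos: [519.4, 313.0, 96.0]
tool_rot: [3.141, 0.002, -0.065]
force: [0.0, -0.2, -0.7]
width: 14.8
gripper_force: 59.0
```

It snapped free: the force fell to 0. I'll settle and look.

Request:
{"method": "carry_out", "body": {
  "moves": [
    {"tx": 0,"ty": 0,"tz": 0,"twist": 0,"fingers": 0},
    {"tx": 0,"ty": 0,"tz": 0,"twist": 0,"fingers": 0}
  ]
}}

```text
clock: 14.65
eef_pos: [520.2, 312.9, 96.0]
tool_rot: [3.141, 0.001, -0.066]
force: [0.2, 0.5, -0.7]
width: 15.2
gripper_force: 59.0
```

```bash
python3 - <<'E'
from h import *
S=eyes.get_image("scene")
cv2.imwrite("pics/g6.png",cv2.resize(S["color"][234:296,236:316],(774,600),interpolation=cv2.INTER_CUBIC))
E
```

```text
(no output)
```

View pics/g6.png

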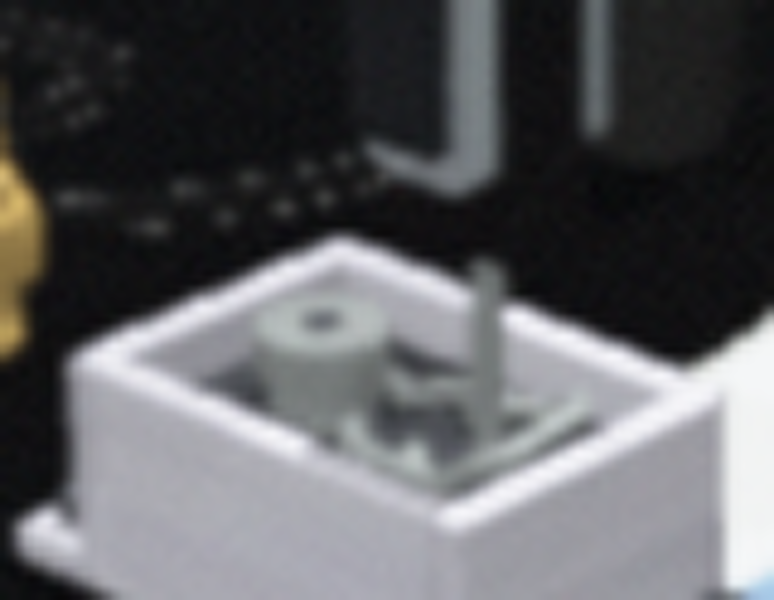

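The ring has come off: its loop is at (520,440), its arm tips clear the shaft, and the shank stands inside the loop. Now unhook, rise and return.

Request:
{"method": "carry_out", "body": {
  "moves": [
    {"tx": 0.01,"ty": 0,"tz": 0,"twist": 0,"fingers": 0},
    {"tx": 0.01,"ty": 0,"tz": 0,"twist": 0,"fingers": 0},
    {"tx": 0,"ty": 0,"tz": 0,"twist": 0,"fingers": 0},
    {"tx": 0,"ty": 0,"tz": -0.03,"twist": 0,"fingers": 0},
    {"tx": 0,"ty": 0,"tz": -0.03,"twist": 0,"fingers": 0},
    {"tx": 0,"ty": 0,"tz": 0,"twist": 0,"fingers": 0}
  ]
}}

```text
clock: 15.45
eef_pos: [527.4, 312.9, 115.5]
tool_rot: [-3.14, -0.002, -0.066]
force: [0.7, -0.8, -1.2]
width: 14.9
gripper_force: 59.0
```

Request:
{"method": "carry_out", "body": {
  "moves": [
    {"tx": 0,"ty": 0,"tz": -0.09,"twist": 0,"fingers": 0},
    {"tx": 0,"ty": 0,"tz": -0.1,"twist": 0,"fingers": 0},
    {"tx": 0,"ty": 0,"tz": 0,"twist": 0.029,"fingers": 0},
    {"tx": 0,"ty": 0,"tz": 0,"twist": 0,"fingers": 0},
    {"tx": -0.015,"ty": 0.115,"tz": 0,"twist": 0,"fingers": 0},
    {"tx": -0.015,"ty": 0.115,"tz": 0,"twist": 0,"fingers": 0},
    {"tx": -0.016,"ty": 0.114,"tz": 0,"twist": 0,"fingers": 0},
    {"tx": -0.016,"ty": 0.114,"tz": 0,"twist": 0,"fingers": 0},
    {"tx": 0,"ty": 0,"tz": 0,"twist": 0,"fingers": 0},
    {"tx": 0,"ty": 0,"tz": 0,"twist": 0,"fingers": 0},
    {"tx": 0,"ty": 0,"tz": 0,"twist": 0,"fingers": 0}
  ]
}}

```text
clock: 16.82
eef_pos: [487.1, 180.8, 171.0]
tool_rot: [-3.141, -0.0, -0.155]
force: [-0.1, -0.1, -1.4]
width: 15.3
gripper_force: 59.1
```

Request:
{"method": "carry_out", "body": {
  "moves": [
    {"tx": 0.002,"ty": 0.003,"tz": 0,"twist": 0,"fingers": 0},
    {"tx": 0,"ty": 0,"tz": 0.08,"twist": 0,"fingers": 0},
    {"tx": 0,"ty": 0,"tz": 0.08,"twist": 0,"fingers": 0},
    {"tx": 0,"ty": 0,"tz": 0.02,"twist": 0,"fingers": 0},
    {"tx": 0,"ty": 0,"tz": 0.02,"twist": 0,"fingers": 0},
    {"tx": 0,"ty": 0,"tz": 0,"twist": 0,"fingers": 0},
    {"tx": 0,"ty": 0,"tz": 0,"twist": 0,"fingers": 0}
  ]
}}

```text
clock: 17.7
eef_pos: [487.8, 178.8, 111.8]
tool_rot: [-3.141, -0.001, -0.157]
force: [-0.7, 0.6, -1.5]
width: 15.7
gripper_force: 59.1
```

Tip about 4 mm inside the slot with no force; on down.

Request:
{"method": "carry_out", "body": {
  "moves": [
    {"tx": 0,"ty": -0.003,"tz": 0.03,"twist": 0,"fingers": 0},
    {"tx": 0,"ty": 0,"tz": 0.03,"twist": 0,"fingers": 0},
    {"tx": 0,"ty": 0,"tz": 0.03,"twist": 0,"fingers": 0},
    {"tx": 0,"ty": 0,"tz": 0.02,"twist": 0,"fingers": 0},
    {"tx": 0,"ty": 0,"tz": 0,"twist": 0,"fingers": 0},
    {"tx": 0,"ty": 0,"tz": 0,"twist": 0,"fingers": 0}
  ]
}}

```text
clock: 18.45
eef_pos: [487.3, 179.5, 78.2]
tool_rot: [3.141, 0.0, -0.157]
force: [-1.6, -0.6, -0.8]
width: 15.0
gripper_force: 59.1
```

Request:
{"method": "carry_out", "body": {
  "moves": [
    {"tx": 0,"ty": 0,"tz": 0.005,"twist": 0,"fingers": 0},
    {"tx": 0,"ty": 0,"tz": 0.004,"twist": 0,"fingers": 0},
    {"tx": 0,"ty": 0,"tz": 0,"twist": 0,"fingers": 0},
    {"tx": 0,"ty": 0,"tz": 0,"twist": 0,"fingers": 0}
  ]
}}

```text
clock: 18.95
eef_pos: [487.6, 179.4, 75.6]
tool_rot: [3.141, -0.0, -0.157]
force: [0.2, -1.5, -1.0]
width: 15.3
gripper_force: 59.1
```

Request:
{"method": "carry_out", "body": {
  "moves": [
    {"tx": 0,"ty": 0,"tz": 0.004,"twist": 0,"fingers": 0},
    {"tx": 0,"ty": 0,"tz": 0,"twist": 0,"fingers": 0},
    {"tx": 0,"ty": 0,"tz": 0,"twist": 0,"fingers": 0}
  ]
}}

```text
clock: 19.32
eef_pos: [487.7, 179.3, 75.2]
tool_rot: [-3.141, -0.0, -0.158]
force: [-1.2, -2.7, 9.4]
width: 15.1
gripper_force: 60.6
```

Seated. Release and rise.

Request:
{"method": "carry_out", "body": {
  "moves": [
    {"tx": 0,"ty": 0,"tz": 0,"twist": 0,"fingers": 0.3},
    {"tx": 0,"ty": 0,"tz": 0,"twist": 0,"fingers": 0.6},
    {"tx": 0,"ty": 0,"tz": 0,"twist": 0,"fingers": 0.8},
    {"tx": 0,"ty": 0,"tz": 0,"twist": 0,"fingers": 0.8},
    {"tx": 0,"ty": 0,"tz": 0,"twist": 0,"fingers": 0.8},
    {"tx": 0,"ty": 0,"tz": -0.07,"twist": 0,"fingers": 0.8},
    {"tx": 0,"ty": 0,"tz": -0.1,"twist": 0,"fingers": 0.8},
    {"tx": 0,"ty": 0,"tz": -0.15,"twist": 0,"fingers": 0.8},
    {"tx": 0,"ty": 0,"tz": -0.15,"twist": 0,"fingers": 0.8},
    {"tx": 0,"ty": 0,"tz": 0,"twist": 0,"fingers": 0.8},
    {"tx": 0,"ty": 0,"tz": 0,"twist": 0,"fingers": 0.8}
  ]
}}

```text
clock: 20.7
eef_pos: [486.9, 179.6, 214.9]
tool_rot: [3.142, 0.001, -0.157]
force: [0.1, -0.9, 0.1]
width: 68.1
gripper_force: 0.0
```

```bash
python3 - <<'E'
from h import *
S=eyes.get_image("scene")
cv2.imwrite("pics/g7.png",cv2.resize(S["color"][185:315,230:400],(784,600),interpolation=cv2.INTER_CUBIC))
E
```

```text
(no output)
```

View pics/g7.png

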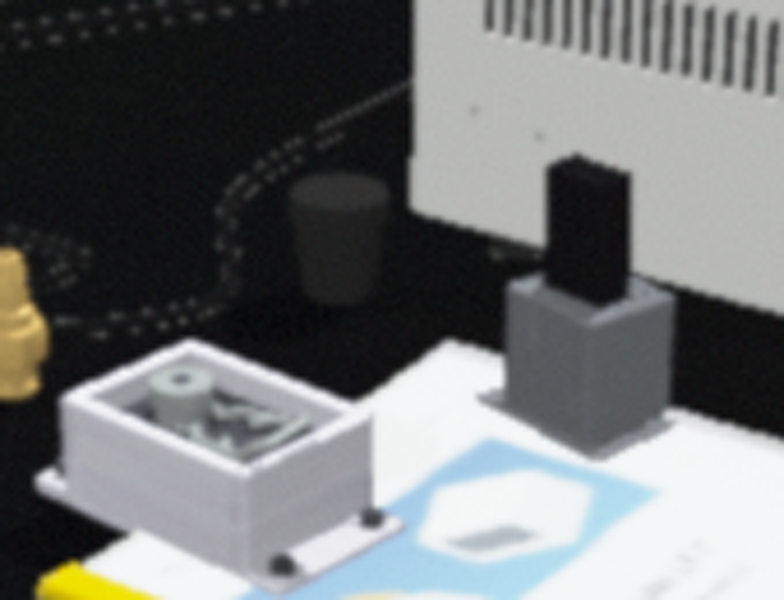

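The pick hangs upright in the stand with its handle at (588,230), and the ring lies free of the shaft at (255,425). Handing in.

```bash
python3 -c "
from cell import job; print(job.finish_job())"
```

```text
the job is handed in; nothing more can be done
None
```

The job is handed in at about 21 s of the 48 s allowed: the plate gave at about 9 N, the ring snapped off its shaft, and the pick hangs upright and released in its stand; the hand-in returned no verdict.

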